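Sweep the vegetable ends off the board into the scrap pan

ROBOT

A 6-joint arm with a two-finger parallel gripper is mounted at the origin on the work surface. World frame = base frame: x ahead of the robot, y to its left, z up, the work surface at z = 0. Lengths are in m, angles in degrees, forces in N, time in s.
With the tool pointing down it reaches from about 0.375 to 0.9 m from the base axis. Payload 3.1 kg.
Tool frame: the origin (TCP) lies on the centre line of the jaws, within the pads' length; the fingertips stand 25 mm ahead of it and the grasp point (between the pads) lies 6 mm ahead of it; z points along the fingers, y is the line along which they close (so a half turn about z gives the same grasp; the last joint's range is limited). The gripper opens to 87 mm and grips with 3 to 60 N. Pads are 19 mm wide; open, the fingers measure 117 mm over their backs; the gripper's body (75 mm by 190 mm) begins 51 mm behind the grasp point.
Start: joints at [56.58, 30.224, 82.088, -0, 67.689, -10.227], TCP at [0.246, 0.574, 0.248] pointing down, gripper open.
Joint ranges: [-176.69, 176.69], [-43.24, 126.21], [12.49, 139.97], [-82, 262], [0, 151.66], [-163.58, 163.58]. Speed limits (degrees/s): [159.86, 159.86, 180, 180, 180, 180].

INTERFACE

Orientations are given as a 3x3 rotation matrix whose columns are the frame's x, y, z axes.
In Python, from rig import read_state, capture, camera_params, hand_in gives the robot as it stands.
- The arm moves only by the tool apply_moves, never from a script. Its argument "rows" is a list of rows, each an object of numbers: "x", "y", "z": the shift along the tool's x, y, z in mm; "rx", "ry", "rz": the turn, a rotation vector about the tool's x, y, z in units of 6 degrees (1.0 is 6 degrees); "claw": the closure in counts, from 0 (fully open) to 255 (shut). A call has 1 to 10 rows; each row is the pose to reach, as a shift and turn from the pose commanded when the call began, along the tool's axes at that moment; what a row does not reach only later rows make up. A row lasts 1/8 s, in which the tool goes at most 62.5 mm and 10.7 degrees, less where a joint would pass 70% of its speed; a pose out of reach is approached as far as the arm can. A call with a gripper value outside its range is refused whole. The fingers move at their own pace and stop on an object; the grip force is fixed at half the most. Time passes only in rows, so rows that repeat a pose let the fingers close. It gives the time, the measured TCP pose, the force, the opening and the grip force at its end, in the units of the state.
- read_state(): the state, without advancing time (a new reading comes with each control period).
- capture(name): name is "side" or "top"; returns (picture, depth): 480x640x3 uint8, red, green, blue; 480x640 float32, m along the optical axis (not along the pixel's ray), 0 where there is no reading.
- camera_params(name): a dict with "fx", "fy", "cx", "cy" (pixels), "xyz" and "orientation" of the camera in the world. Camera axes: x right, y up, looking along -z (the intrinsics and any distortion apply to the point x, -y, -z); pixel columns grow to the right and rows downward; lengths in m; the calibration is good to about 2 mm. A picture is of the moment at which its call begins. camera_params takes no time and is no camera call.
- hand_in(): hands the job in; it is judged then, once.
The state is a dict: "time_s": time; "joint_positions": joint angles; "qvel": joint speeds; "tau": joint torques, N m; "position": TCP position; "tcp_rot": TCP orientation; "force": force on the tool from outside, world axes, zero at the start; "moment": the same for the moment, N m; "opening": opening from 0.0 (shut) to 1.0 (fully open); "grasp_force": force on a finger pad.
Only numpy, scipy, OpenCV 4.12 (cv2) and the standard library are available. Lean on these libraries where they do the work, as an engineer would, in place of code of your own. Each camera call takes 0.05 s, during which the arm holds its last target. There are 200 camera calls.

TASK

Clear the trimmings from the chopping board: with the fingertips, sweep the two carrot ends and the two courgette ends across the board and through its scrap opening, so that all four drop into the steel pan underneath. Only push them, lightly: do not grip them, press down on them or lift them. Leave the garlic bulb standing where it is on the board, and leave the canister, the cruet and its stopper alone.

Things in the scene. Friction and masses are not known exactly. Their poses are not given: they have to be found in the camera images.
- board: fixed bamboo preparation board on four feet, 260 mm (its x) by 380 mm (its y) and 20 mm thick, flat top face 90 mm above the counter, no rim. Origin on the counter under the board's centre; z up, +y along its length towards the end with the scrap opening. It stands turned by up to about 20 degrees, with +y roughly to the robot's left. A rectangular opening goes right through the board: it spans x -78 to +78 mm and y +78 to +168 mm. The area where food lies is y below +78 mm
- opening (a point): centre of the scrap opening (156 mm along x, 90 mm along y), at the level of the board's top face; axes as the board's
- pan_centre (a point): centre of the inner floor of the open steel pan fixed under the scrap opening; the floor is 170 mm (x) by 102 mm (y) inside, 81 mm below the board's top face; its rim reaches up to 2 mm below the board's underside, so what goes through the opening stays in it; axes as the board's
- carrot1: first carrot end (the stalk end of a carrot, orange, 34 mm across, 24 mm high plus a short green stalk stub 8 to 11 mm long on top, about 18 g, loose, round seen from above) standing on its flat cut face on the board; origin on its axis 12 mm above the cut face; z is its own axis, up while it stands. Slides, does not roll while standing
- carrot2: second carrot end (the stalk end of a carrot, orange, 34 mm across, 24 mm high plus a short green stalk stub 8 to 11 mm long on top, about 18 g, loose, round seen from above) standing on its flat cut face on the board; origin on its axis 12 mm above the cut face; z is its own axis, up while it stands. Slides, does not roll while standing
- courgette1: first courgette end (dark green tapering stub, 41 mm across, 28 mm high plus a pale stalk stub 11 mm long and 15 mm across on top, about 30 g, loose, round seen from above) standing on its flat cut face on the board; origin on its axis 14 mm above the cut face; z is its own axis, up while it stands. Slides, does not roll while standing
- courgette2: second courgette end (dark green tapering stub, 41 mm across, 28 mm high plus a pale stalk stub 11 mm long and 15 mm across on top, about 30 g, loose, round seen from above) standing on its flat cut face on the board; origin on its axis 14 mm above the cut face; z is its own axis, up while it stands. Slides, does not roll while standing
- garlic: whole garlic bulb, off-white, 57 mm across, 57 mm high with its neck, 55 g, loose, standing on the board among the ends, at least 55 mm from each of them centre to centre; origin at the centre of its underside; to be left standing where it is
- canister: closed blue ceramic canister, 108 mm across, 158 mm high with its lid knob, on the counter to the left of the board (+y); origin at the centre of its underside; bystander
- cruet: clear glass oil cruet without its stopper, empty, 72 mm across at the foot, 158 mm high, on the counter to the right of the board (-y); origin at the centre of its underside; bystander
- stopper: clear glass cruet stopper, 45 mm high, 34 mm across, standing on its flat head on the counter to the right of the board (-y); origin at the centre of its underside; bystander

How it is judged (in metres and radians):
At the end, for the whole second after the job is handed in: The centres of all four ends lie within the scrap pan (within 84 mm along x and 50 mm along y of its centre, and 0 to 53 mm above its floor), at rest; the garlic bulb has moved less than 15 mm and is upright to 0.2 rad; canister, cruet and stopper have each moved less than 15 mm (x of carrot1 in the frame of pan_centre between -0.084 and 0.084 m and y of carrot1 in the frame of pan_centre between -0.05 and 0.05 m and z of carrot1 in the frame of pan_centre between 0 and 0.053 m and linear speed of each of carrot1, carrot2, courgette1, courgette2 below 0.03 m/s and x of carrot2 in the frame of pan_centre between -0.084 and 0.084 m and y of carrot2 in the frame of pan_centre between -0.05 and 0.05 m and z of carrot2 in the frame of pan_centre between 0 and 0.053 m and x of courgette1 in the frame of pan_centre between -0.084 and 0.084 m and y of courgette1 in the frame of pan_centre between -0.05 and 0.05 m and z of courgette1 in the frame of pan_centre between 0 and 0.053 m and x of courgette2 in the frame of pan_centre between -0.084 and 0.084 m and y of courgette2 in the frame of pan_centre between -0.05 and 0.05 m and z of courgette2 in the frame of pan_centre between 0 and 0.053 m and distance of each of garlic, canister, cruet, stopper from where it was at the start of the episode below 0.015 m and angle between garlic's own z axis and vertical below 0.2 rad); the robot touches nothing.
It fails at once if a vegetable end is lifted: its centre comes more than 32 mm above the board's top face (z of any of carrot1, carrot2, courgette1, courgette2 in the frame of board above 0.122 m).
It fails at once if a vegetable end is gripped or pressed by the fingers with more than 10 N (contact force between the fingers and carrot1 above 10 N or contact force between the fingers and carrot2 above 10 N or contact force between the fingers and courgette1 above 10 N or contact force between the fingers and courgette2 above 10 N).
It fails at once if the garlic bulb is shifted by more than 15 mm or tipped (distance of garlic from where it was at the start of the episode above 0.015 m or angle between garlic's own z axis and vertical above 0.35 rad).
It fails at once if the canister, cruet or stopper is shifted by more than 15 mm (distance of any of canister, cruet, stopper from where it was at the start of the episode above 0.015 m).
It also fails if it takes over 56 s, if anything falls off the work surface, if the arm or the gripper's body presses on something with over 40 N, if the wrist force passes 120 N, or if a joint passes its speed limit or range.

## Working session

There is one attempt and no reset: what is moved stays moved. The work goes in short steps, Python scripts to look and compute and a tool call to move; the robot and the scene stay as the last step left them, time stands still between calls to the robot, and variables do not carry over. Pictures are saved under pics/ and viewed, at most 10 in all, crops included, and the job is handed in when it is done.

Besides the shell and the picture viewer there is one more tool, called as name(argument=value, ...) on one line, values as JSON. apply_moves: Moves the arm, as the interface text tells. Its arguments: {"type":"object","properties":{"rows":{"type":"array"}},"required":["rows"]}

```bash
mkdir -p pics; ls
cat > h.py <<'E'
import numpy as np, cv2
from rig import read_state, capture, camera_params, hand_in
def ray(c,u,v):
    d=np.array([(u-c['cx'])/c['fx'],-(v-c['cy'])/c['fy'],-1.]); return np.array(c['orientation'])@d
def onplane(c,u,v,z):
    d=ray(c,u,v); p=np.array(c['xyz']); return p+d*(z-p[2])/d[2]
def cloud(c,D):
    v,u=np.mgrid[0:480,0:640]
    d=np.stack([(u-c['cx'])/c['fx'],-(v-c['cy'])/c['fy'],-np.ones(u.shape)],-1)@np.array(c['orientation']).T
    return np.array(c['xyz'])+d*D[...,None]
E
python3 - <<'E'
from h import *
s=read_state(); print(s['time_s'],s['position'],np.round(s['tcp_rot'],3).tolist())
for n in ['side','top']:
    I,D=capture(n); c=camera_params(n); print(n,c)
    cv2.imwrite(f'pics/{n}0.png',I[...,::-1]); np.savez(f'{n}0.npz',I=I,D=D)
E
```

```text
pics
0.0 [0.24576339 0.57394198 0.24659116] [[-0.919, 0.394, -0.001], [0.394, 0.919, -0.002], [0.0, -0.002, -1.0]]
side {'fx': 533.3150265842123, 'fy': 533.3150265842123, 'cx': 316.62206461517223, 'cy': 238.24314661322924, 'xyz': array([ 0.30370662, -0.81509462,  1.10438838]), 'orientation': array([[ 0.95735104,  0.23275862, -0.17117945],
       [-0.28830879,  0.73084138, -0.61866705],
       [-0.01889506,  0.64163409,  0.76677811]])}
top {'fx': 508.2984350783898, 'fy': 508.2984350783898, 'cx': 326.0978258808684, 'cy': 246.63482793637837, 'xyz': array([4.68205606e-01, 7.02011955e-04, 1.33768452e+00]), 'orientation': array([[ 0.0248982 ,  0.99872664, -0.04387687],
       [-0.99963906,  0.02442989, -0.01117758],
       [-0.01009144,  0.04413933,  0.99897442]])}
```

View pics/top0.png

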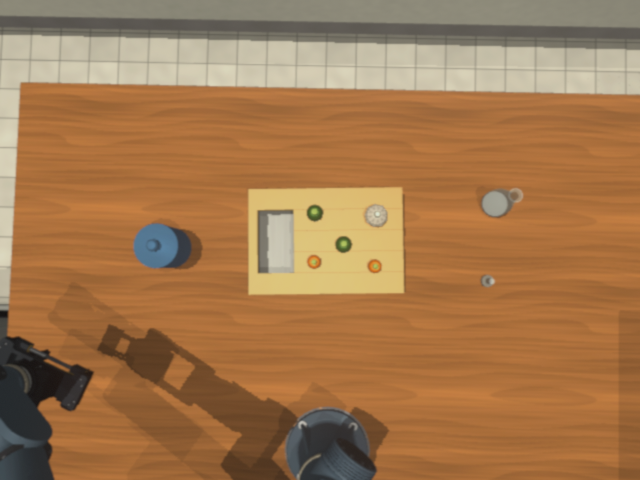

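View pics/side0.png

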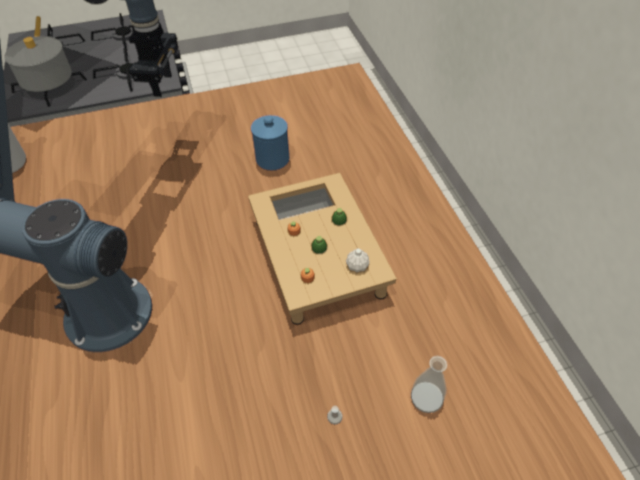

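The top view shows the board at columns 248–404, rows 187–295, with the opening at 258–295 × 210–273. Courgettes are at (315,213) and (344,244), carrots at (314,262) and (375,266), garlic at (376,215). The side view agrees: opening near (303,203), garlic (358,260), carrots (294,228) and (308,274), courgettes (340,216) and (319,245).

```bash
cat >> h.py <<'E'
def blobs(n,I,amin=25):
    H=cv2.cvtColor(I,cv2.COLOR_RGB2HSV); out={}
    m={'car':cv2.inRange(H,(3,190,120),(13,255,255)),'cou':cv2.inRange(H,(35,90,10),(85,255,130)),'gar':cv2.inRange(H,(0,0,130),(179,60,255))}
    roi=np.zeros((480,640),np.uint8)
    if n=='top': roi[185:297,240:406]=1
    else: roi[170:315,245:400]=1
    for k,a in m.items():
        a=cv2.morphologyEx(a*roi,cv2.MORPH_CLOSE,np.ones((5,5)))
        N,L,S,C=cv2.connectedComponentsWithStats(a)
        out[k]=[(np.round(C[i],1).tolist(),S[i].tolist()) for i in range(1,N) if S[i][4]>=amin]
    return out
E
python3 - <<'E'
from h import *
for n in ['top','side']:
    d=np.load(n+'0.npz'); I,D=d['I'],d['D']; c=camera_params(n); P=cloud(c,D)
    H=cv2.cvtColor(I,cv2.COLOR_RGB2HSV)
    on=((P[...,2]>.08)&(P[...,2]<.1)&(P[...,0]>.3)&(abs(P[...,1])<.3)).astype(np.uint8)
    N,L,S,C=cv2.connectedComponentsWithStats(on); i=1+np.argmax(S[1:,4])
    M=L==i; print(n,'board z',np.median(P[M][:,2]),S[i])
    cs,h=cv2.findContours(M.astype(np.uint8),cv2.RETR_CCOMP,cv2.CHAIN_APPROX_NONE)
    for k,q in enumerate(cs):
        if cv2.contourArea(q)<300 : continue
        xy=np.array([onplane(c,*p,.09)[:2]*1000 for p in q[:,0]],np.float32)
        r=cv2.minAreaRect(xy); print('  hole' if h[0][k][3]>=0 else '  outer',np.round(r[0],1),np.round(r[1],1),round(r[2],2))
    up=((P[...,2]>.1)&(P[...,2]<.17)&cv2.dilate((cv2.boxPoints(cv2.minAreaRect(np.argwhere(M)[:,::-1].astype(np.int32))) is not None)*np.ones((480,640),np.uint8),None).astype(bool))
    x,y,w,hh=S[i][:4]; r=np.zeros_like(up); r[y:y+hh,x:x+w]=1; up&=r
    N,L,S2,C=cv2.connectedComponentsWithStats(up.astype(np.uint8))
    for j in range(1,N):
        if S2[j,4]<15: continue
        Q=P[L==j]; print('  obj',np.round(C[j]),S2[j,4],'mid',np.round((Q.min(0)+Q.max(0))*500,1),'size',np.round(np.ptp(Q,axis=0)*1000),'zmax',round(Q[:,2].max()*1000),'rgb',np.median(I[L==j],axis=0))
    for k,v in blobs(n,I).items():
        for b in v: print('  ',k,b,np.round(onplane(c,*b[0],.11)*1000,1))
    g=P[(P[...,2]>.03)&(P[...,1]>.2)&(P[...,1]<.45)&(P[...,0]>.35)]
    if len(g): print(' canister',g.min(0),g.max(0))
E
```

```text
top board z 0.09093817892423095 [  249   187   155   108 12912]
  outer [538.8  15.8] [260.2 379.3] 2.08
  hole [534.1 138.4] [158.3  93.5] 1.77
  hole [ 604.6 -105.6] [57.4 59.4] 46.37
  obj [315. 212.] 207 mid [604.7  44.8 117.4] size [38. 37. 34.] zmax 135 rgb [ 94. 104.  54.]
  obj [376. 215.] 394 mid [ 601.4 -104.2  129.6] size [53. 54. 46.] zmax 153 rgb [189. 175. 149.]
  obj [344. 244.] 209 mid [530.1 -27.6 117.5] size [39. 37. 35.] zmax 135 rgb [ 94. 105.  54.]
  obj [314. 261.] 144 mid [485.6  42.8 114.5] size [31. 29. 26.] zmax 127 rgb [195.5 127.5  58. ]
  obj [375. 266.] 149 mid [ 479.6 -104.   113.9] size [32. 31. 27.] zmax 127 rgb [196. 130.  55.]
   cou ([314.4, 212.9], [308, 206, 14, 14, 122]) [603.3  44.8 110. ]
   cou ([342.8, 244.2], [337, 238, 13, 13, 106]) [529.  -25.8 110. ]
   gar ([375.8, 215.1], [366, 205, 20, 21, 311]) [ 601.5 -104.   110. ]
   gar ([279.6, 243.1], [266, 214, 28, 59, 1576]) [527.9 127.2 110. ]
 canister [0.40232419 0.20004039 0.03021281] [0.66110337 0.44996488 0.16231146]
side board z 0.0898888288539027 [  248   173   148   140 10236]
  oute
[... 249 characters left out ...]
7] size [32. 28. 25.] zmax 125 rgb [179. 122.  69.]
  obj [318. 244.] 193 mid [525.3 -30.1 117.8] size [37. 41. 35.] zmax 136 rgb [69. 93. 49.]
  obj [357. 260.] 401 mid [ 597.5 -108.3  124.7] size [54. 53. 48.] zmax 149 rgb [191. 183. 167.]
  obj [307. 274.] 146 mid [ 473.5 -107.2  112.6] size [32. 30. 25.] zmax 125 rgb [184.  125.5  72. ]
   cou ([339.0, 217.7], [333, 211, 13, 14, 147]) [598.6  34.5 110. ]
   cou ([318.6, 245.7], [312, 239, 14, 14, 162]) [523.5 -36.6 110. ]
   gar ([299.6, 212.7], [278, 207, 47, 12, 82]) [508.9  81.2 110. ]
   gar ([357.4, 259.5], [346, 248, 23, 23, 376]) [ 598.2 -104.2  110. ]
 canister [0.3978498  0.20001857 0.03000686] [1.47332939 0.44987954 0.43588699]
```

apply_moves(rows=[{"x": -44, "y": -43, "rz": 1.1, "claw": 191}, {"x": -88, "y": -86, "rz": 2.2, "claw": 191}, {"x": -132, "y": -129, "rz": 3.3, "claw": 191}, {"x": -176, "y": -172, "rz": 4.4, "claw": 191}, {"x": -220, "y": -215, "rz": 5.5, "claw": 191}, {"x": -264, "y": -258, "rz": 6.6, "claw": 191}, {"x": -308, "y": -301, "rz": 7.7, "claw": 191}, {"x": -352, "y": -344, "rz": 8.8, "claw": 191}, {"x": -396, "y": -387, "rz": 9.8, "claw": 191}, {"x": -442, "y": -430, "rz": 10.8, "claw": 191}])

```text
validation failed for argument at $.ro...
```

```bash
cat >> h.py <<'E'
A=np.radians(2.08); RB=np.array([[np.cos(A),-np.sin(A)],[np.sin(A),np.cos(A)]]); B0=np.array([536,14.])
def b2(p): return RB.T@(np.array(p)[:2]*1000-B0)
def st():
    s=read_state(); R=np.array(s['tcp_rot']); print('t',s['time_s'],'board xy',np.round(b2(s['position']),1),'z',round(s['position'][2]*1000,1),'yaw(y)',np.degrees(np.arctan2(R[1,1],R[0,1])).round(2),'tilt',np.round(R[:2,2],3),'F',np.round(s['force'],2),'open',s['opening'])
E
python3 -c "
from h import *; st()"
```

```text
t 0.1 board xy [-269.7  570.1] z 246.6 yaw(y) 66.81 tilt [-0.001 -0.002] F [0.16 1.52 1.08] open 0.9988899330995986
```

apply_moves(rows=[{"x": -44, "y": -43, "z": 0, "rx": 0, "ry": 0, "rz": 1.1, "claw": 191}, {"x": -88, "y": -86, "z": 0, "rx": 0, "ry": 0, "rz": 2.2, "claw": 191}, {"x": -132, "y": -129, "z": 0, "rx": 0, "ry": 0, "rz": 3.3, "claw": 191}, {"x": -176, "y": -172, "z": 0, "rx": 0, "ry": 0, "rz": 4.4, "claw": 191}, {"x": -220, "y": -215, "z": 0, "rx": 0, "ry": 0, "rz": 5.5, "claw": 191}, {"x": -264, "y": -258, "z": 0, "rx": 0, "ry": 0, "rz": 6.6, "claw": 191}, {"x": -308, "y": -301, "z": 0, "rx": 0, "ry": 0, "rz": 7.7, "claw": 191}, {"x": -352, "y": -344, "z": 0, "rx": 0, "ry": 0, "rz": 8.8, "claw": 191}, {"x": -396, "y": -387, "z": 0, "rx": 0, "ry": 0, "rz": 9.8, "claw": 191}, {"x": -442, "y": -430, "z": 0, "rx": 0, "ry": 0, "rz": 10.8, "claw": 191}])

```text
time_s: 1.35
position: [0.4831, 0.0037, 0.2474]
tcp_rot: [[-0.031, 1.0, -0.0], [1.0, 0.031, 0.0], [0.0, -0.0, -1.0]]
force: [0.6, -0.0, -0.2]
opening: 0.254
grasp_force: 0.0
```

```bash
python3 -c "
from h import *; st()"
```

```text
t 1.35 board xy [-53.3  -8.4] z 247.4 yaw(y) 1.79 tilt [-0.  0.] F [ 0.58 -0.02 -0.2 ] open 0.2539699236487582
```

apply_moves(rows=[{"x": 0, "y": 0, "z": 30, "rx": 0, "ry": 0, "rz": 0, "claw": 191}, {"x": 0, "y": 0, "z": 60, "rx": 0, "ry": 0, "rz": 0, "claw": 191}, {"x": 0, "y": 0, "z": 90, "rx": 0, "ry": 0, "rz": 0, "claw": 191}, {"x": 0, "y": 0, "z": 90, "rx": 0, "ry": 0, "rz": 0, "claw": 191}])

```text
time_s: 1.85
position: [0.481, 0.0058, 0.1557]
tcp_rot: [[-0.035, 0.999, -0.006], [0.999, 0.035, 0.001], [0.002, -0.006, -1.0]]
force: [0.2, 0.1, 0.3]
opening: 0.256
grasp_force: 0.0
```

```bash
cat >> h.py <<'E'
def look(name):
    a=[]
    for n,(x,y) in {'top':(240,170),'side':(225,150)}.items():
        I,D=capture(n); np.savez(n+'_'+name+'.npz',I=I,D=D); a.append(cv2.resize(I[y:y+140,x:x+185],None,fx=2.1,fy=2.1*1.0))
    cv2.imwrite(f'pics/{name}.png',np.hstack(a)[...,::-1])
E
python3 -c "
from h import *; look('p1'); st()"
```

```text
t 1.95 board xy [-53.2  -6.5] z 157.8 yaw(y) 2.01 tilt [-0.  0.] F [ 0.73  0.47 -0.24] open 0.25123105200081963
```

View pics/p1.png

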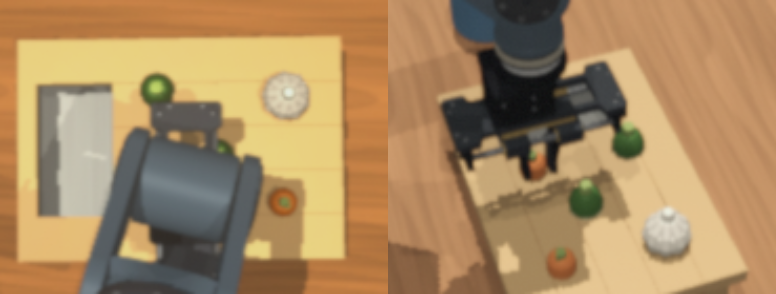

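The right half (side view) shows the fork with its fingers at crop (528,165) and (552,155), straddling the carrot at (537,165). That's well centred and clear of the courgette at (586,198), so I'll descend and push.

apply_moves(rows=[{"x": 0, "y": 0, "z": 20, "rx": 0, "ry": 0, "rz": 0, "claw": 191}, {"x": 0, "y": 0, "z": 35, "rx": 0, "ry": 0, "rz": 0, "claw": 191}, {"x": 0, "y": 0, "z": 35, "rx": 0, "ry": 0, "rz": 0, "claw": 191}, {"x": 4, "y": 0, "z": 35, "rx": 0, "ry": 0, "rz": 0, "claw": 191}, {"x": 9, "y": 0, "z": 35, "rx": 0, "ry": 0, "rz": 0, "claw": 191}, {"x": 14, "y": 0, "z": 35, "rx": 0, "ry": 0, "rz": 0, "claw": 191}, {"x": 20, "y": 2, "z": 35, "rx": 0, "ry": 0, "rz": 0, "claw": 191}, {"x": 26, "y": 4, "z": 35, "rx": 0, "ry": 0, "rz": 0, "claw": 191}, {"x": 32, "y": 6, "z": 35, "rx": 0, "ry": 0, "rz": 0, "claw": 191}, {"x": 38, "y": 8, "z": 35, "rx": 0, "ry": 0, "rz": 0, "claw": 191}])

```text
time_s: 3.2
position: [0.4897, 0.0443, 0.1225]
tcp_rot: [[-0.035, 0.999, -0.0], [0.999, 0.035, -0.0], [-0.0, -0.0, -1.0]]
force: [0.8, 0.1, 1.2]
opening: 0.254
grasp_force: 0.2
```

```bash
python3 -c "
from h import *; st()"
```

```text
t 3.2 board xy [-45.2  32. ] z 122.5 yaw(y) 2.02 tilt [-0. -0.] F [0.82 0.06 1.16] open 0.2541160811331411
```

apply_moves(rows=[{"x": 6, "y": 2, "z": 0, "rx": 0, "ry": 0, "rz": 0, "claw": 191}, {"x": 12, "y": 4, "z": 0, "rx": 0, "ry": 0, "rz": 0, "claw": 191}, {"x": 18, "y": 7, "z": 0, "rx": 0, "ry": 0, "rz": 0, "claw": 191}, {"x": 24, "y": 9, "z": 0, "rx": 0, "ry": 0, "rz": 0, "claw": 191}, {"x": 30, "y": 9, "z": 0, "rx": 0, "ry": 0, "rz": 0, "claw": 191}, {"x": 36, "y": 9, "z": 0, "rx": 0, "ry": 0, "rz": 0, "claw": 191}, {"x": 42, "y": 9, "z": 0, "rx": 0, "ry": 0, "rz": 0, "claw": 191}, {"x": 48, "y": 9, "z": 0, "rx": 0, "ry": 0, "rz": 0, "claw": 191}, {"x": 52, "y": 9, "z": 0, "rx": 0, "ry": 0, "rz": 0, "claw": 191}, {"x": 52, "y": 9, "z": 0, "rx": 0, "ry": 0, "rz": 0, "claw": 191}])

```text
time_s: 4.45
position: [0.4966, 0.0964, 0.1226]
tcp_rot: [[-0.036, 0.999, -0.0], [0.999, 0.036, -0.0], [-0.0, -0.0, -1.0]]
force: [0.4, -0.4, -0.0]
opening: 0.25
grasp_force: 0.0
```

```bash
python3 -c "
from h import *; look('p2'); st()"
```

```text
t 4.55 board xy [-36.3  83.5] z 122.5 yaw(y) 2.01 tilt [-0. -0.] F [ 0.23 -0.08 -0.02] open 0.2544073527681521
```

View pics/p2.png

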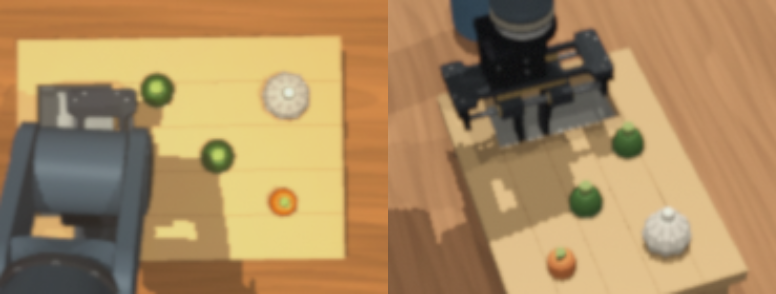

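The carrot has left the board. Both courgettes at crop (157,90) and (217,155), the second carrot (283,201) and the garlic (286,95) haven't moved. Next is courgette A.

apply_moves(rows=[{"x": 0, "y": 0, "z": -30, "rx": 0, "ry": 0, "rz": 0, "claw": 191}, {"x": 0, "y": 0, "z": -60, "rx": 0, "ry": 0, "rz": 0, "claw": 191}, {"x": -30, "y": 35, "z": -60, "rx": 0, "ry": 0, "rz": 0, "claw": 191}, {"x": -65, "y": 70, "z": -60, "rx": 0, "ry": 0, "rz": 0, "claw": 191}, {"x": -97, "y": 106, "z": -60, "rx": 0, "ry": 0, "rz": 0, "claw": 191}, {"x": -97, "y": 106, "z": -60, "rx": 0, "ry": 0, "rz": 0, "claw": 191}, {"x": -97, "y": 106, "z": -40, "rx": 0, "ry": 0, "rz": 0, "claw": 191}, {"x": -97, "y": 106, "z": -20, "rx": 0, "ry": 0, "rz": 0, "claw": 191}, {"x": -97, "y": 106, "z": 0, "rx": 0, "ry": 0, "rz": 0, "claw": 191}, {"x": -97, "y": 106, "z": 0, "rx": 0, "ry": 0, "rz": 0, "claw": 191}])

```text
time_s: 5.8
position: [0.6036, 0.0037, 0.1209]
tcp_rot: [[-0.035, 0.999, -0.005], [0.999, 0.035, 0.001], [0.001, -0.005, -1.0]]
force: [0.3, 0.2, -0.4]
opening: 0.254
grasp_force: 0.0
```

```bash
python3 -c "
from h import *; st()"
```

```text
t 5.8 board xy [ 67.2 -12.8] z 120.9 yaw(y) 2.02 tilt [-0.005  0.001] F [ 0.32  0.19 -0.36] open 0.25442234054212237
```

apply_moves(rows=[{"x": 5, "y": 0, "z": 0, "rx": 0, "ry": 0, "rz": 0, "claw": 191}, {"x": 10, "y": 0, "z": 0, "rx": 0, "ry": 0, "rz": 0, "claw": 191}, {"x": 15, "y": 0, "z": 0, "rx": 0, "ry": 0, "rz": 0, "claw": 191}, {"x": 20, "y": -2, "z": 0, "rx": 0, "ry": 0, "rz": 0, "claw": 191}, {"x": 25, "y": -4, "z": 0, "rx": 0, "ry": 0, "rz": 0, "claw": 191}, {"x": 30, "y": -6, "z": 0, "rx": 0, "ry": 0, "rz": 0, "claw": 191}, {"x": 35, "y": -8, "z": 0, "rx": 0, "ry": 0, "rz": 0, "claw": 191}, {"x": 40, "y": -10, "z": 0, "rx": 0, "ry": 0, "rz": 0, "claw": 191}, {"x": 45, "y": -12, "z": 0, "rx": 0, "ry": 0, "rz": 0, "claw": 191}, {"x": 50, "y": -14, "z": 0, "rx": 0, "ry": 0, "rz": 0, "claw": 191}])

```text
time_s: 7.05
position: [0.5901, 0.0527, 0.1225]
tcp_rot: [[-0.035, 0.999, -0.0], [0.999, 0.035, -0.0], [-0.0, -0.0, -1.0]]
force: [-0.1, -0.5, 0.8]
opening: 0.253
grasp_force: 0.2
```

```bash
python3 -c "
from h import *; look('p3'); st()"
```

```text
t 7.15 board xy [55.2 37.1] z 122.5 yaw(y) 2.04 tilt [-0.001  0.   ] F [-0.68  0.41 -0.08] open 0.24823702391343583
```

View pics/p3.png

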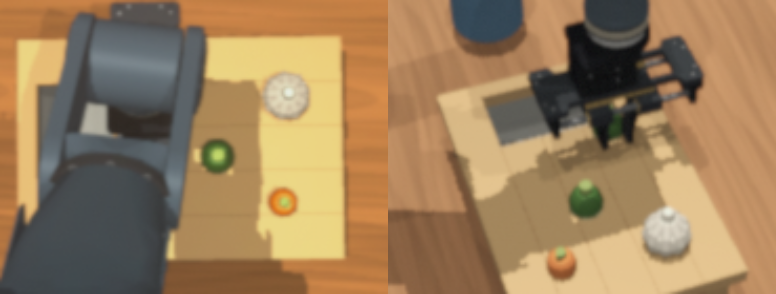

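The side view shows the courgette at crop (615,118), held in the fork at the opening's edge. I'll carry on.

apply_moves(rows=[{"x": 5, "y": -2, "z": 0, "rx": 0, "ry": 0, "rz": 0, "claw": 191}, {"x": 10, "y": -4, "z": 0, "rx": 0, "ry": 0, "rz": 0, "claw": 191}, {"x": 15, "y": -6, "z": 0, "rx": 0, "ry": 0, "rz": 0, "claw": 191}, {"x": 20, "y": -6, "z": 0, "rx": 0, "ry": 0, "rz": 0, "claw": 191}, {"x": 25, "y": -6, "z": 0, "rx": 0, "ry": 0, "rz": 0, "claw": 191}, {"x": 30, "y": -6, "z": 0, "rx": 0, "ry": 0, "rz": 0, "claw": 191}, {"x": 35, "y": -6, "z": 0, "rx": 0, "ry": 0, "rz": 0, "claw": 191}, {"x": 40, "y": -6, "z": 0, "rx": 0, "ry": 0, "rz": 0, "claw": 191}, {"x": 46, "y": -6, "z": 0, "rx": 0, "ry": 0, "rz": 0, "claw": 191}, {"x": 46, "y": -6, "z": 0, "rx": 0, "ry": 0, "rz": 0, "claw": 191}])

```text
time_s: 8.4
position: [0.5826, 0.0986, 0.1225]
tcp_rot: [[-0.036, 0.999, -0.0], [0.999, 0.036, 0.0], [0.0, -0.0, -1.0]]
force: [0.7, 0.7, 0.0]
opening: 0.255
grasp_force: 0.0
```

```bash
python3 -c "
from h import *; st()"
```

```text
t 8.4 board xy [49.6 82.9] z 122.5 yaw(y) 2.05 tilt [-0.  0.] F [0.68 0.7  0.02] open 0.2545603076296841
```

apply_moves(rows=[{"x": 0, "y": 0, "z": -30, "rx": 0, "ry": 0, "rz": 0, "claw": 191}, {"x": 0, "y": -20, "z": -60, "rx": 0, "ry": 0, "rz": 0, "claw": 191}, {"x": -45, "y": -40, "z": -60, "rx": 0, "ry": 0, "rz": 0, "claw": 191}, {"x": -90, "y": -60, "z": -60, "rx": 0, "ry": 0, "rz": 0, "claw": 191}, {"x": -130, "y": -60, "z": -60, "rx": 0, "ry": 0, "rz": 0, "claw": 191}, {"x": -165, "y": -60, "z": -60, "rx": 0, "ry": 0, "rz": 0, "claw": 191}, {"x": -165, "y": -60, "z": -60, "rx": 0, "ry": 0, "rz": 0, "claw": 191}, {"x": -165, "y": -60, "z": -30, "rx": 0, "ry": 0, "rz": 0, "claw": 191}, {"x": -165, "y": -60, "z": 0, "rx": 0, "ry": 0, "rz": 0, "claw": 191}, {"x": -165, "y": -60, "z": 0, "rx": 0, "ry": 0, "rz": 0, "claw": 191}])

```text
time_s: 9.65
position: [0.5266, -0.0673, 0.1208]
tcp_rot: [[-0.036, 0.999, -0.005], [0.999, 0.036, 0.002], [0.002, -0.005, -1.0]]
force: [-0.7, -0.9, -0.2]
opening: 0.249
grasp_force: 0.0
```

```bash
python3 -c "
from h import *; look('p4'); st()
I=np.load('top_p4.npz')['I']
for k in ('top','side'):
  c=camera_params(k)
  for n,v in blobs(k,np.load(k+'_p4.npz')['I']).items():
    for b in v: print(k,n,b,b2(onplane(c,*b[0],.11)/1).round(1))"
```

```text
t 9.75 board xy [-10.4 -81.9] z 122.9 yaw(y) 2.05 tilt [-0.  0.] F [ 1.13 -0.28  0.08] open 0.2491960644126903
top car ([288.0, 259.8], [283, 255, 10, 11, 84]) [-44.6  93.4]
top cou ([284.2, 222.7], [281, 217, 7, 13, 57]) [ 45.4 101.9]
top gar ([381.1, 213.6], [376, 206, 10, 15, 99]) [  64.7 -133.2]
top gar ([277.0, 241.8], [261, 213, 33, 60, 1356]) [ -0.7 119.7]
top gar ([369.1, 235.8], [352, 227, 37, 18, 205]) [  11.1 -103.3]
top gar ([324.8, 272.7], [321, 268, 9, 9, 36]) [-76.7   4.8]
side gar ([357.2, 260.2], [346, 249, 23, 23, 398]) [  56.7 -122.1]
```

View pics/p4.png

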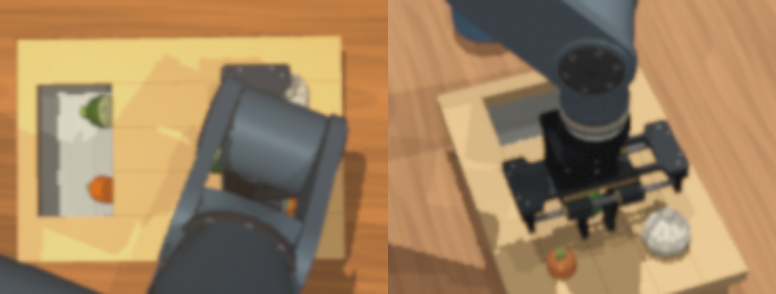

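Both pushed ends lie in the pan, at crop (97,110) and (100,188), well apart in board x (about +45 and −43). The garlic is untouched at (666,232) and the fork is behind courgette B, so I'll push it along the middle lane.

apply_moves(rows=[{"x": 5, "y": 0, "z": 0, "rx": 0, "ry": 0, "rz": 0, "claw": 191}, {"x": 10, "y": 0, "z": 0, "rx": 0, "ry": 0, "rz": 0, "claw": 191}, {"x": 15, "y": 0, "z": 0, "rx": 0, "ry": 0, "rz": 0, "claw": 191}, {"x": 21, "y": 0, "z": 0, "rx": 0, "ry": 0, "rz": 0, "claw": 191}, {"x": 27, "y": 1, "z": 0, "rx": 0, "ry": 0, "rz": 0, "claw": 191}, {"x": 33, "y": 2, "z": 0, "rx": 0, "ry": 0, "rz": 0, "claw": 191}, {"x": 39, "y": 3, "z": 0, "rx": 0, "ry": 0, "rz": 0, "claw": 191}, {"x": 45, "y": 4, "z": 0, "rx": 0, "ry": 0, "rz": 0, "claw": 191}, {"x": 51, "y": 5, "z": 0, "rx": 0, "ry": 0, "rz": 0, "claw": 191}, {"x": 57, "y": 6, "z": 0, "rx": 0, "ry": 0, "rz": 0, "claw": 191}])

```text
time_s: 11.0
position: [0.5325, -0.0113, 0.1225]
tcp_rot: [[-0.035, 0.999, -0.0], [0.999, 0.035, 0.0], [0.0, -0.0, -1.0]]
force: [0.2, -0.7, 1.1]
opening: 0.251
grasp_force: 0.2
```

apply_moves(rows=[{"x": 6, "y": 1, "z": 0, "rx": 0, "ry": 0, "rz": 0, "claw": 191}, {"x": 12, "y": 2, "z": 0, "rx": 0, "ry": 0, "rz": 0, "claw": 191}, {"x": 18, "y": 3, "z": 0, "rx": 0, "ry": 0, "rz": 0, "claw": 191}, {"x": 24, "y": 4, "z": 0, "rx": 0, "ry": 0, "rz": 0, "claw": 191}, {"x": 30, "y": 5, "z": 0, "rx": 0, "ry": 0, "rz": 0, "claw": 191}, {"x": 36, "y": 6, "z": 0, "rx": 0, "ry": 0, "rz": 0, "claw": 191}, {"x": 42, "y": 6, "z": 0, "rx": 0, "ry": 0, "rz": 0, "claw": 191}, {"x": 48, "y": 6, "z": 0, "rx": 0, "ry": 0, "rz": 0, "claw": 191}, {"x": 54, "y": 6, "z": 0, "rx": 0, "ry": 0, "rz": 0, "claw": 191}, {"x": 60, "y": 6, "z": 0, "rx": 0, "ry": 0, "rz": 0, "claw": 191}])

```text
time_s: 12.25
position: [0.5364, 0.0489, 0.1225]
tcp_rot: [[-0.035, 0.999, -0.0], [0.999, 0.035, -0.0], [-0.0, -0.0, -1.0]]
force: [-0.0, -0.1, 0.1]
opening: 0.251
grasp_force: 0.2
```

```bash
python3 -c "
from h import *; look('p5'); st()"
```

```text
t 12.35 board xy [ 1.5 35.1] z 122.5 yaw(y) 2.05 tilt [-0.  0.] F [-0.78  0.27  0.11] open 0.2515558125489496
```

View pics/p5.png

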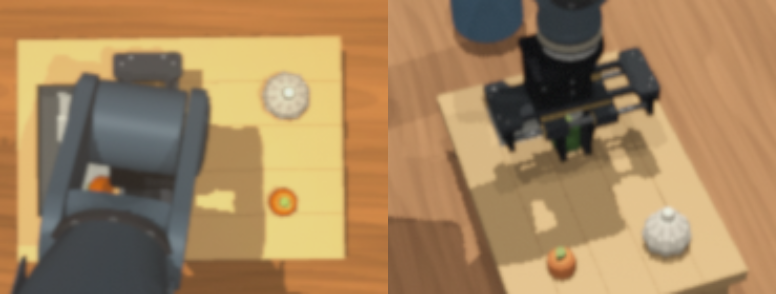

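The courgette sits in the fork at crop (572,133), just before the opening. I'll finish this push, then go behind the last carrot.

apply_moves(rows=[{"x": 6, "y": 0, "z": 0, "rx": 0, "ry": 0, "rz": 0, "claw": 191}, {"x": 12, "y": 0, "z": 0, "rx": 0, "ry": 0, "rz": 0, "claw": 191}, {"x": 18, "y": 0, "z": 0, "rx": 0, "ry": 0, "rz": 0, "claw": 191}, {"x": 24, "y": 0, "z": 0, "rx": 0, "ry": 0, "rz": 0, "claw": 191}, {"x": 30, "y": 0, "z": 0, "rx": 0, "ry": 0, "rz": 0, "claw": 191}, {"x": 36, "y": 0, "z": 0, "rx": 0, "ry": 0, "rz": 0, "claw": 191}, {"x": 42, "y": 0, "z": 0, "rx": 0, "ry": 0, "rz": 0, "claw": 191}, {"x": 48, "y": 0, "z": 0, "rx": 0, "ry": 0, "rz": 0, "claw": 191}, {"x": 50, "y": 0, "z": 0, "rx": 0, "ry": 0, "rz": 0, "claw": 191}, {"x": 50, "y": 0, "z": -30, "rx": 0, "ry": 0, "rz": 0, "claw": 191}])

```text
time_s: 13.6
position: [0.5329, 0.0986, 0.151]
tcp_rot: [[-0.035, 0.999, -0.006], [0.999, 0.035, 0.0], [0.0, -0.006, -1.0]]
force: [-0.7, 0.3, 0.3]
opening: 0.251
grasp_force: 0.0
```

apply_moves(rows=[{"x": 0, "y": -20, "z": -30, "rx": 0, "ry": 0, "rz": 0, "claw": 191}, {"x": -45, "y": -40, "z": -30, "rx": 0, "ry": 0, "rz": 0, "claw": 191}, {"x": -90, "y": -66, "z": -30, "rx": 0, "ry": 0, "rz": 0, "claw": 191}, {"x": -140, "y": -66, "z": -30, "rx": 0, "ry": 0, "rz": 0, "claw": 191}, {"x": -190, "y": -66, "z": -30, "rx": 0, "ry": 0, "rz": 0, "claw": 191}, {"x": -237, "y": -66, "z": -30, "rx": 0, "ry": 0, "rz": 0, "claw": 191}, {"x": -237, "y": -66, "z": -30, "rx": 0, "ry": 0, "rz": 0, "claw": 191}, {"x": -237, "y": -66, "z": 0, "rx": 0, "ry": 0, "rz": 0, "claw": 191}, {"x": -237, "y": -66, "z": 29, "rx": 0, "ry": 0, "rz": 0, "claw": 191}, {"x": -237, "y": -66, "z": 29, "rx": 0, "ry": 0, "rz": 0, "claw": 191}])

```text
time_s: 14.85
position: [0.4753, -0.1389, 0.122]
tcp_rot: [[-0.036, 0.999, -0.005], [0.999, 0.036, 0.003], [0.003, -0.005, -1.0]]
force: [-0.1, 0.4, 0.1]
opening: 0.251
grasp_force: 0.0
```

```bash
python3 -c "
from h import *; look('p6'); st()"
```

```text
t 14.95 board xy [ -64.5 -151.7] z 123.9 yaw(y) 2.06 tilt [-0.  0.] F [ 0.14 -0.71 -0.64] open 0.24919168525236812
```

View pics/p6.png

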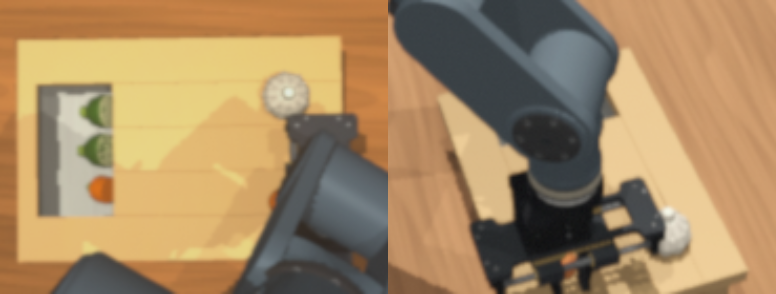

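Three ends are in the pan, at crop (97,110), (97,150) and (100,189). The garlic is unmoved at (286,95), and the gripper body passes above and beside it. I'll push the last carrot straight first, and only drift inward once past the garlic.

apply_moves(rows=[{"x": 5, "y": 0, "z": 1, "rx": 0, "ry": 0, "rz": 0, "claw": 191}, {"x": 10, "y": 0, "z": 1, "rx": 0, "ry": 0, "rz": 0, "claw": 191}, {"x": 15, "y": 0, "z": 1, "rx": 0, "ry": 0, "rz": 0, "claw": 191}, {"x": 22, "y": 0, "z": 1, "rx": 0, "ry": 0, "rz": 0, "claw": 191}, {"x": 29, "y": 0, "z": 1, "rx": 0, "ry": 0, "rz": 0, "claw": 191}, {"x": 36, "y": 0, "z": 1, "rx": 0, "ry": 0, "rz": 0, "claw": 191}, {"x": 43, "y": 0, "z": 1, "rx": 0, "ry": 0, "rz": 0, "claw": 191}, {"x": 50, "y": 0, "z": 1, "rx": 0, "ry": 0, "rz": 0, "claw": 191}, {"x": 57, "y": 0, "z": 1, "rx": 0, "ry": 0, "rz": 0, "claw": 191}, {"x": 64, "y": 0, "z": 1, "rx": 0, "ry": 0, "rz": 0, "claw": 191}])

```text
time_s: 16.2
position: [0.4747, -0.0763, 0.1226]
tcp_rot: [[-0.035, 0.999, 0.0], [0.999, 0.035, 0.0], [0.0, 0.0, -1.0]]
force: [0.4, -0.9, 1.0]
opening: 0.248
grasp_force: 0.1
```

apply_moves(rows=[{"x": 7, "y": 0, "z": 0, "rx": 0, "ry": 0, "rz": 0, "claw": 191}, {"x": 14, "y": 0, "z": 0, "rx": 0, "ry": 0, "rz": 0, "claw": 191}, {"x": 21, "y": 0, "z": 0, "rx": 0, "ry": 0, "rz": 0, "claw": 191}, {"x": 28, "y": 0, "z": 0, "rx": 0, "ry": 0, "rz": 0, "claw": 191}, {"x": 35, "y": 1, "z": 0, "rx": 0, "ry": 0, "rz": 0, "claw": 191}, {"x": 42, "y": 2, "z": 0, "rx": 0, "ry": 0, "rz": 0, "claw": 191}, {"x": 49, "y": 3, "z": 0, "rx": 0, "ry": 0, "rz": 0, "claw": 191}, {"x": 56, "y": 4, "z": 0, "rx": 0, "ry": 0, "rz": 0, "claw": 191}, {"x": 63, "y": 6, "z": 0, "rx": 0, "ry": 0, "rz": 0, "claw": 191}, {"x": 70, "y": 8, "z": 0, "rx": 0, "ry": 0, "rz": 0, "claw": 191}])

```text
time_s: 17.45
position: [0.4804, -0.006, 0.1226]
tcp_rot: [[-0.035, 0.999, 0.0], [0.999, 0.035, -0.0], [-0.0, 0.0, -1.0]]
force: [0.2, 0.6, 0.4]
opening: 0.253
grasp_force: 0.1
```

```bash
python3 -c "
from h import *; look('p7'); st()"
```

```text
t 17.55 board xy [-56.3 -17.8] z 122.5 yaw(y) 2.06 tilt [0. 0.] F [-0.45  0.13  0.87] open 0.25092739422251076
```

View pics/p7.png

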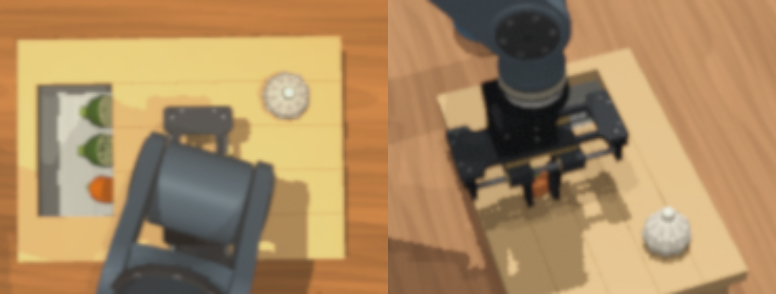

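The carrot is in the fork at crop (540,183), and the garlic is still at (286,95). I'll finish the push.

apply_moves(rows=[{"x": 6, "y": 1, "z": 0, "rx": 0, "ry": 0, "rz": 0, "claw": 191}, {"x": 12, "y": 2, "z": 0, "rx": 0, "ry": 0, "rz": 0, "claw": 191}, {"x": 18, "y": 3, "z": 0, "rx": 0, "ry": 0, "rz": 0, "claw": 191}, {"x": 24, "y": 4, "z": 0, "rx": 0, "ry": 0, "rz": 0, "claw": 191}, {"x": 30, "y": 5, "z": 0, "rx": 0, "ry": 0, "rz": 0, "claw": 191}, {"x": 36, "y": 6, "z": 0, "rx": 0, "ry": 0, "rz": 0, "claw": 191}, {"x": 42, "y": 7, "z": 0, "rx": 0, "ry": 0, "rz": 0, "claw": 191}, {"x": 48, "y": 8, "z": 0, "rx": 0, "ry": 0, "rz": 0, "claw": 191}, {"x": 54, "y": 8, "z": 0, "rx": 0, "ry": 0, "rz": 0, "claw": 191}, {"x": 60, "y": 8, "z": 0, "rx": 0, "ry": 0, "rz": 0, "claw": 191}])

```text
time_s: 18.8
position: [0.4861, 0.0541, 0.1225]
tcp_rot: [[-0.035, 0.999, -0.0], [0.999, 0.035, -0.0], [-0.0, -0.0, -1.0]]
force: [0.6, -0.1, -0.9]
opening: 0.249
grasp_force: 0.0
```

apply_moves(rows=[{"x": 7, "y": 0, "z": 0, "rx": 0, "ry": 0, "rz": 0, "claw": 191}, {"x": 14, "y": 0, "z": 0, "rx": 0, "ry": 0, "rz": 0, "claw": 191}, {"x": 21, "y": 0, "z": 0, "rx": 0, "ry": 0, "rz": 0, "claw": 191}, {"x": 28, "y": 0, "z": 0, "rx": 0, "ry": 0, "rz": 0, "claw": 191}, {"x": 35, "y": 0, "z": 0, "rx": 0, "ry": 0, "rz": 0, "claw": 191}, {"x": 42, "y": 0, "z": 0, "rx": 0, "ry": 0, "rz": 0, "claw": 191}, {"x": 44, "y": 0, "z": 0, "rx": 0, "ry": 0, "rz": 0, "claw": 191}, {"x": 44, "y": 0, "z": -40, "rx": 0, "ry": 0, "rz": 0, "claw": 191}, {"x": 44, "y": 0, "z": -80, "rx": 0, "ry": 0, "rz": 0, "claw": 191}, {"x": 44, "y": 0, "z": -110, "rx": 0, "ry": 0, "rz": 0, "claw": 191}])

```text
time_s: 20.05
position: [0.4849, 0.0977, 0.2341]
tcp_rot: [[-0.035, 0.999, 0.001], [0.999, 0.035, -0.0], [-0.0, 0.001, -1.0]]
force: [1.0, -0.4, 0.1]
opening: 0.251
grasp_force: 0.0
```

apply_moves(rows=[{"x": -45, "y": 0, "z": 0, "rx": 0, "ry": 0, "rz": 0, "claw": 191}, {"x": -90, "y": 0, "z": 0, "rx": 0, "ry": 0, "rz": 0, "claw": 191}, {"x": -135, "y": 0, "z": 0, "rx": 0, "ry": 0, "rz": 0, "claw": 191}, {"x": -180, "y": 0, "z": 0, "rx": 0, "ry": 0, "rz": 0, "claw": 191}, {"x": -220, "y": 0, "z": 0, "rx": 0, "ry": 0, "rz": 0, "claw": 191}, {"x": -220, "y": 0, "z": 0, "rx": 0, "ry": 0, "rz": 0, "claw": 191}])

```text
time_s: 20.8
position: [0.4928, -0.1249, 0.2326]
tcp_rot: [[-0.031, 1.0, 0.001], [1.0, 0.031, -0.001], [-0.001, 0.001, -1.0]]
force: [0.4, 0.4, -0.4]
opening: 0.248
grasp_force: 0.0
```

```bash
python3 -c "
from h import *; look('p8'); st()
for k in ('top',):
  d=np.load(k+'_p8.npz'); c=camera_params(k); P=cloud(c,d['D'])
  v,u=np.mgrid[0:480,0:640]; b=(P[...,:2]*1000-B0)@RB
  m=(abs(b[...,0])<76)&(b[...,1]>72)&(b[...,1]<174)&(P[...,2]>.0)&(P[...,2]<.085)
  H=cv2.cvtColor(d['I'],cv2.COLOR_RGB2HSV)
  for n,lo,hi in (('car',(3,150,80),(14,255,255)),('cou',(25,90,10),(85,255,180))):
    q=cv2.inRange(H,lo,hi)*m.astype(np.uint8); N,L,S,C=cv2.connectedComponentsWithStats(q)
    for i in range(1,N):
      if S[i,4]>15: w=L==i; print(n,S[i],'bx',np.percentile(b[w][:,0],[2,98]).round(),'by',np.percentile(b[w][:,1],[2,98]).round(),'z',np.percentile(P[w][:,2]*1000,[5,50,95]).round())
  print('pan floor z',np.percentile(P[m][:,2],10))
"
```

```text
t 20.9 board xy [ -49.1 -134.3] z 232.3 yaw(y) 1.93 tilt [-0.001  0.001] F [-0.21  0.02  0.25] open 0.2526924518319384
car [271 254  23  19 234] bx [-72. -31.] by [ 88. 142.] z [27. 38. 46.]
cou [278 217  11  13  79] bx [37. 66.] by [ 99. 123.] z [25. 45. 52.]
cou [277 235  13  13  93] bx [-9. 18.] by [ 96. 126.] z [25. 45. 52.]
pan floor z 0.007290610907325456
```

View pics/p8.png

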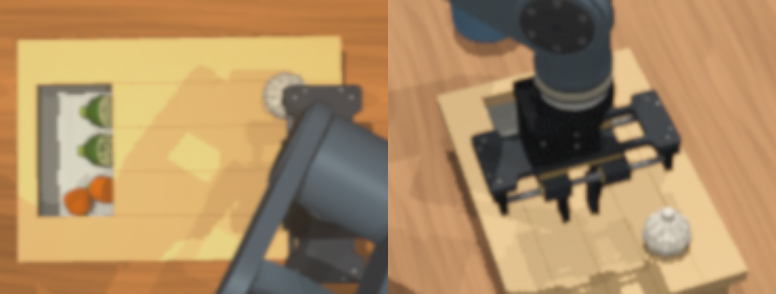

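All four ends lie in the pan: two courgettes at crop (97,110) and (97,150), two carrots at (100,189) and (78,202). Their tops are at or below 52 mm, the garlic is unmoved at (666,232), and the gripper is clear of everything. Handing in.

```bash
python3 -c "
from rig import hand_in; print(hand_in())"
```

```text
the job is handed in; nothing more can be done
None
```

I swept all four ends through the opening and the last pictures show them in the pan, with the garlic standing where it was; the job was handed in about 21 s into the 56 s allowed, and the hand-in returned no verdict.

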